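Open the fume extractor's shutter and switch it to full speed

TASK

Get the tabletop fume extractor ready for frying: first take the salt grinder off it and stand it upright on the round cork mat, well inside its edge, then slide the flush shutter plate fully open, to the extractor's left, and last switch from the middle to the full speed by pressing the longest key until it stays down and the middle key has popped up. Do not press the round or the square key on the way, and leave everything else standing where it is.

Things in the scene. Friction and masses are not known exactly. Their poses are not given: they have to be found in the camera images.
- extractor: Low tabletop fume extractor: white box 150 mm deep (x) x 165 mm wide (y), fixed. Origin: centre of its underside; x points to its rear, y to its left (seen from the robot), z up. Along its rear, at x = 42 mm, a bank of four grey keys, side by side at y = -54, -18, 18, 54 mm, in an order that differs each time. In front of them, at x = -30 mm, the shutter track.
- extractor_deck (a point): Centre of the extractor's flat metal deck, 50 mm above the worktop. The shutter track runs along y over the deck's whole width, between two guide rails 6 mm high; its left end is open.
- shutter (a joint): Shutter slide, m: 0 = shut (plate at the right end of its track, over the inlet slots), 0.072 = fully open at its stop. Grows as the plate moves along the extractor's +y (to its left). It stays where it is left; about 1 N moves it.
- shutter_top (a point): Centre of the upper face of the shutter plate: metal plate 64 mm (x) x 62 mm (y) with fine flat stripes and no handle, flush with the rails, 56 mm above the worktop. It is sprung: under a finger it gives straight down by up to 3 mm (about 1 N to start, 7 N at the bottom), and is then dragged along by friction. Its axes are the extractor's.
- grinder_mid (a point): Salt grinder, upright glass cylinder with a white ribbed head, 49 mm diameter and 129 mm tall, about 0.3 kg, loose. The point is on its axis, 60 mm above its foot; z is its long axis. It starts standing on the extractor's deck in the left half of the shutter track, in the way of the plate.
- mat_top (a point): Centre of the upper face of a round cork mat, 158 mm diameter, 8 mm thick, lying fixed on the worktop.
- key_off (a joint): Travel of the off key: the only round cap, 30 mm diameter, m: 0 = up, about 0.012 = latched down, 0.016 = pressed to its stop. Up at the start.
- key_off_top (a point): Centre of the top of the off key: the only round cap, 30 mm diameter. Axes are the extractor's. The top is 70 mm above the worktop when up, 58 mm when latched, 54 mm at the stop; keys are 36 mm apart with 6 mm gaps.
- key_low (a joint): Travel of the low-speed key: square cap 30 x 30 mm, m: 0 = up, about 0.012 = latched down, 0.016 = pressed to its stop. Up at the start.
- key_low_top (a point): Centre of the top of the low-speed key: square cap 30 x 30 mm. Axes are the extractor's. The top is 70 mm above the worktop when up, 58 mm when latched, 54 mm at the stop; keys are 36 mm apart with 6 mm gaps.
- key_mid (a joint): Travel of the middle-speed key: oblong cap 44 mm long (x) x 30 mm wide (y), m: 0 = up, about 0.012 = latched down, 0.016 = pressed to its stop. Latched down at the start.
- key_mid_top (a point): Centre of the top of the middle-speed key: oblong cap 44 mm long (x) x 30 mm wide (y). Axes are the extractor's. The top is 70 mm above the worktop when up, 58 mm when latched, 54 mm at the stop; keys are 36 mm apart with 6 mm gaps.
- key_full (a joint): Travel of the full-speed key: the longest cap, 58 mm long (x) x 30 mm wide (y), m: 0 = up, about 0.012 = latched down, 0.016 = pressed to its stop. Up at the start.
- key_full_top (a point): Centre of the top of the full-speed key: the longest cap, 58 mm long (x) x 30 mm wide (y). Axes are the extractor's. The top is 70 mm above the worktop when up, 58 mm when latched, 54 mm at the stop; keys are 36 mm apart with 6 mm gaps. A latched key pops up when another key is pressed down. Pressing takes about 1 to 4 N; a key that has been pressed past about 13 mm stays latched when released.
- mill: Bystander: dark wooden pepper mill, 58 mm across, 170 mm tall, loose. Origin: under it.
- oil: Bystander: clear oil bottle with a black cap, 67 mm across, 169 mm tall, loose. Origin: under it.
- mug: Bystander: white mug with blue dots, 92 mm across plus handle, 93 mm tall, loose. Origin: under it.
- candle: Bystander: dark candle jar with a cork-coloured lid, 66 mm across, 75 mm tall, loose. Origin: under it.
- tub: Bystander: round tub with a white screw lid, 67 mm across, 96 mm tall, loose. Origin: under it.
- vase: Bystander: small glass bud vase with a green twig, 43 mm across, 114 mm tall, in the strip between the sink and the front edge of the worktop, loose. Origin: under it.
- grinder: The salt grinder itself; origin at the centre of its foot.
Mind the look-alikes: they are no part of the job. What is shaped like the grinder but green is not meant.

How it is judged:
By the outcome, as a careful person would: the job done as asked, in the order asked, and still so for the second after the job is handed in, with the robot touching nothing.
It also fails if it takes over 61 s, if anything falls off the work surface, if the arm or the gripper's body presses on something with over 40 N, if the wrist force passes 120 N, or if a joint passes its speed limit or range.

ROBOT

A 7-joint arm with a two-finger parallel gripper is mounted at the origin on a cart in front of the work surface, level with it; the furniture and walls round the work are solid. World frame = base frame: x ahead of the robot, y to its left, z up, the work surface at z = 0. Lengths are in m, angles in rad, forces in N, time in s.
With the tool pointing down it reaches from about 0.35 to 0.9 m from the base axis. Payload 7.2 kg.
Tool frame: the origin (TCP) lies at the very end of the fingers, on their centre line; the grasp point (between the pads) lies manip.hold_point_z behind it (manip.hold_point_z is the distance from the TCP to the grasp point, in m); z points along the fingers, y is the line along which they close (so a half turn about z gives the same grasp; the last joint's range is limited). The gripper opens to 88 mm and grips with 3 to 60 N. Pads are 20 mm wide; open, the fingers measure 115 mm over their backs; the gripper's body (75 mm by 178 mm) begins 61 mm behind the grasp point.
Start: joints at [1.231, 0.411, -0.013, 1.596, 0.006, 1.134, -0.082], TCP at [0.168, -0.602, 0.223] pointing down, gripper open.
Joint ranges: [-2.95, 2.95], [-0.29, 1.99], [-1.47, 1.44], [0.14, 2.54], [-1.03, 4.17], [0.13, 1.85], [-2.86, 2.86]. Speed limits (rad/s): [2.39, 2.39, 3.01, 3.01, 3.14, 3.14, 3.14].

INTERFACE

Orientations are given as a unit quaternion [x, y, z, w].
In Python, from bench import manip, cams, workorder gives the robot as it stands.
- The arm moves only by the tool play_rows, never from a script. Its argument "commands" is a list of rows, each a list of 7 numbers: the shift along the tool's x, y, z in m, then the turn, a rotation vector about the tool's x, y, z in rad, then the opening in per cent of the stroke, from 0 (shut) to 100 (fully open). In form: [[x, y, z, rx, ry, rz, fingers], ...]. A call has 1 to 10 rows; each row shifts and turns the commanded pose from where the row before left it, along the tool's axes as they then stand; what a row does not reach is not made up. A row lasts 1/12 s, in which the tool goes at most 41.7 mm and 7.16 degrees, less where a joint would pass 70% of its speed; a pose out of reach is approached as far as the arm can. A call with a gripper value outside its range is refused whole. The fingers move at their own pace and stop on an object; "force" is the grip in N (left out, the last holds). Time passes only in rows, so rows that do not move let the fingers close. It gives the time, the measured TCP pose, the force, the opening and the grip force at its end, in the units of the state.
- manip.observe(): the state, without advancing time (a new reading comes with each control period).
- cams.read_camera(name): name is "scene" or "top" or "wrist"; returns a dict with "pixels" (384x512x3 uint8, blue, green, red), "depth" (384x512 float32, m along the optical axis (not along the pixel's ray), 0 where there is no reading), "fx", "fy", "cx", "cy" (pixels), "world_to_cam" (4x4, takes a point from world to camera coordinates). Camera axes: x right, y down, z forward; pixel columns grow to the right and rows downward; lengths in m; the calibration is good to about 2 mm. A picture is of the moment at which its call begins.
- workorder.finish_job(): hands the job in; it is judged then, once.
The state is a dict: "t": time; "joint_positions": joint angles; "joint_velocities": joint speeds; "joint_efforts": joint torques, N m; "eef_pos": TCP position; "tcp_rot": TCP orientation; "ft_force": force on the tool from outside, world axes, zero at the start; "ft_torque": the same for the moment, N m; "gripper_width": finger opening in m; "gripper_force": force on a finger pad.
Only numpy, scipy, OpenCV 4.12 (cv2) and the standard library are available. Lean on these libraries where they do the work, as an engineer would, in place of code of your own. Each camera call takes 0.05 s, during which the arm holds its last target. There are 200 camera calls.

## Working session

There is one attempt and no reset: what is moved stays moved. The work goes in short steps, Python scripts to look and compute and a tool call to move; the robot and the scene stay as the last step left them, time stands still between calls to the robot, and variables do not carry over. Pictures are saved under pics/ and viewed, at most 10 in all, crops included, and the job is handed in when it is done.

Besides the shell and the picture viewer there is one more tool, called after "Call:" as name([rows], argument=value, ...), one row to a line, values as JSON. play_rows: Moves the arm, as the interface text tells. Its arguments: {"type":"object","properties":{"commands":{"type":"array","items":{"type":"array","items":{"type":"number"}}},"force":{"type":"number"}},"required":["commands"]}

```bash
mkdir -p pics; ls; cat > h.py <<'E'
import numpy as np, cv2
from bench import manip, cams, workorder
def cap(n):
    c=cams.read_camera(n); c['n']=n; return c
def p2w(c,u,v,z=None):
    d=np.array([(u-c['cx'])/c['fx'],(v-c['cy'])/c['fy'],1.0]); T=np.linalg.inv(c['world_to_cam'])
    o=T[:3,3]; r=T[:3,:3]@d
    if z is None: return o+r*c['depth'][int(v),int(u)]
    return o+r*(z-o[2])/r[2]
def w2p(c,p):
    q=c['world_to_cam']@np.append(p,1); return q[0]/q[2]*c['fx']+c['cx'],q[1]/q[2]*c['fy']+c['cy']
def cloud(c):
    v,u=np.mgrid[:384,:512]; d=c['depth']; 
    P=np.stack([(u-c['cx'])/c['fx']*d,(v-c['cy'])/c['fy']*d,d],-1); T=np.linalg.inv(c['world_to_cam'])
    return P@T[:3,:3].T+T[:3,3]
E
python3 - <<'E'
from h import *
a=cap('top');b=cap('scene')
for c in (a,b):
    cv2.imwrite(f"pics/{c['n']}1.png",cv2.resize(c['pixels'],(768,576)))
    print(c['n'],c['fx'],np.linalg.inv(c['world_to_cam']).round(3).tolist())
print(manip.hold_point_z, manip.observe())
E
```

```text
pics
top 465.08465963057273 [[-0.017, -0.997, 0.076, 0.378], [-1.0, 0.017, -0.006, 0.152], [0.005, -0.076, -0.997, 1.221], [0.0, 0.0, 0.0, 1.0]]
scene 357.1155576215411 [[0.85, -0.248, 0.465, 0.069], [-0.527, -0.403, 0.748, -0.503], [0.002, -0.881, -0.473, 0.506], [0.0, 0.0, 0.0, 1.0]]
0.0187 {'t': 0.1, 'joint_positions': array([ 1.23078114,  0.41182076, -0.01270216,  1.59693056,  0.00562707,
        1.13428945, -0.0821871 ]), 'joint_velocities': array([ 0.00015922, -0.00074849,  0.0028829 , -0.00249991,  0.0003584 ,
       -0.00182518,  0.00023551]), 'joint_efforts': array([ 2.74757389e-03, -5.89102471e+01,  6.43722955e-01, -2.91710222e+01,
       -5.38821740e-02,  1.44521700e-02,  4.38226505e-05]), 'eef_pos': array([ 0.16763263, -0.60164533,  0.2219049 ]), 'tcp_rot': array([ 9.90775855e-01,  1.35509067e-01, -1.58576884e-04, -6.88227617e-04]), 'ft_force': array([-0.53018184,  0.44296523,  0.93911501]), 'ft_torque': array([ 0.0250281 , -0.02854708,  0.02049276]), 'gripper_force': 0.0, 'gripper_width': 0.08797183937784384}
```

View pics/top1.png

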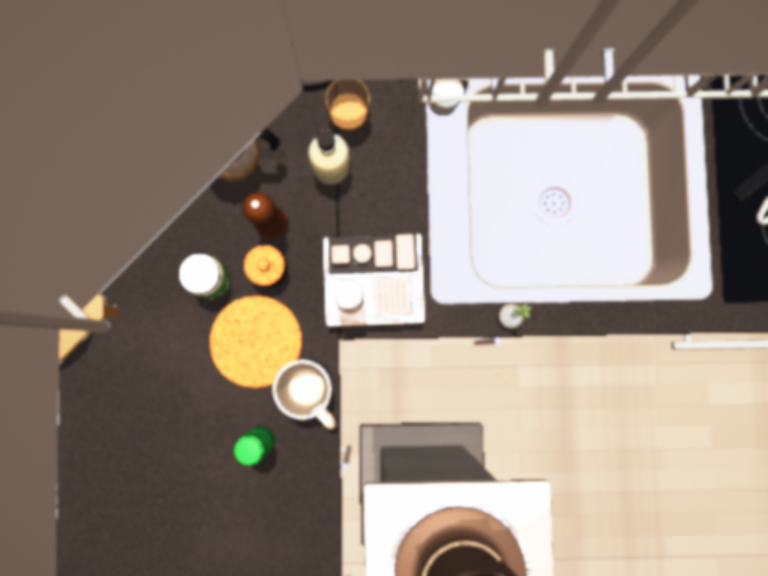

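View pics/scene1.png

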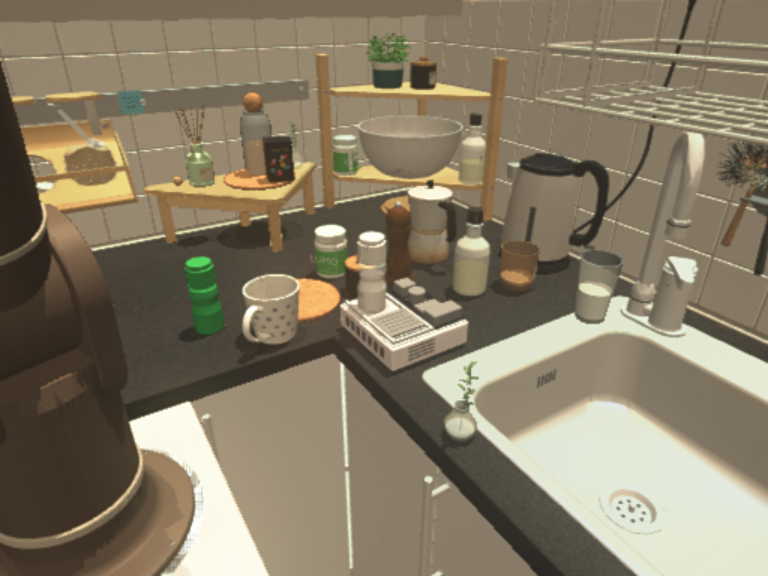

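The top view shows the extractor around (374,280). Its key bank runs left to right: square (341,254), round (362,253), oblong (384,254) and longest (405,252). The white-headed grinder is on the track at (349,295), the shutter plate at (392,297) and the cork mat at (255,341).

The grinder could be either of two things: the white-headed one at scene (372,270), or the green one at scene (205,295). The white-headed one fits, since it stands on the deck. I'll confirm it and the keys in one crop while measuring.

```bash
python3 - <<'E'
from h import *
c=cap('top'); s=cap('scene')
im=cv2.resize(c['pixels'][145:230,130:300],(800,400),interpolation=cv2.INTER_CUBIC)
im2=cv2.resize(s['pixels'][140:250,190:330],(510,400),interpolation=cv2.INTER_CUBIC)
cv2.imwrite('pics/crop2.png',np.vstack([cv2.resize(im,(600,300)),cv2.resize(im2,(600,300))]))
W=cloud(c); ok=c['depth']>0
def blob(m,n=''):
    k,l,st,ce=cv2.connectedComponentsWithStats(m.astype(np.uint8))
    i=1+np.argmax(st[1:,4]); return l==i
print('z at floor',np.median(W[200:230,150:200][ok[200:230,150:200]],0))
# mat: orange near (170,227)
hsv=cv2.cvtColor(c['pixels'],cv2.COLOR_BGR2HSV)
m=blob((hsv[...,0]<25)&(hsv[...,0]>8)&(hsv[...,1]>120)&(hsv[...,2]>150)&(np.abs(W[...,2]-.008)<.012))
cn,_=cv2.findContours(m.astype(np.uint8),0,2); (u,v),r=cv2.minEnclosingCircle(max(cn,key=cv2.contourArea)); print('mat',u,v,r,p2w(c,u,v,.008),r*1.21/465)
# heights near the extractor
roi=np.zeros((384,512),bool); roi[145:225,205:295]=1
for lo,hi,n in((.044,.062,'deck'),(.063,.08,'keysup'),(.165,.2,'grinder')):
    mm=roi&ok&(W[...,2]>lo)&(W[...,2]<hi)
    if mm.sum()<5: print(n,mm.sum()); continue
    P=W[mm]; print(n,mm.sum(),P.mean(0).round(4),P.min(0).round(4),P.max(0).round(4))
    if n=='deck':
        bb=blob(mm); cn,_=cv2.findContours(bb.astype(np.uint8),0,2); R=cv2.minAreaRect(max(cn,key=cv2.contourArea)); print(R)
        for q in cv2.boxPoints(R): print('corner',q,p2w(c,*q,.05).round(4))
    if n=='keysup':
        k,l,st,ce=cv2.connectedComponentsWithStats(mm.astype(np.uint8))
        for i in range(1,k):
            if st[i,4]>15: print('key',st[i],ce[i],p2w(c,*ce[i],.07).round(4))
S=cloud(s)
for nm,C in(('top',W),('scene',S)):
    x=C.reshape(-1,3); 
    k=(x[:,2]>.09)&(x[:,2]<.19)&(abs(x[:,0]-.44)<.12)&(abs(x[:,1]-.22)<.12)
    print(nm,k.sum(),x[k].mean(0),x[k].min(0),x[k].max(0))
E
```

```text
z at floor [0.43312025 0.33354063 0.00794191]
mat 170.215576171875 227.6817169189453 31.51885986328125 [0.39883131 0.34504038 0.008     ] 0.08201681813886087
deck 2840 [0.4954 0.1365 0.0528] [0.4253 0.0576 0.044 ] [0.576  0.2242 0.062 ]
((248.26849365234375, 185.74932861328125), (58.73750686645508, 65.02948760986328), 87.87889862060547)
corner [214.68904 157.60413] [0.5739 0.2247 0.05  ]
corner [279.67398 155.19727] [0.5774 0.0594 0.05  ]
corner [281.84796 213.89453] [0.428  0.0573 0.05  ]
corner [216.863   216.30139] [0.4247 0.221  0.05  ]
keysup 551 [0.5419 0.1327 0.0698] [0.4433 0.0729 0.0631] [0.573  0.2083 0.0774]
key [263 156  13  24 278] [269.28057554 167.15107914] [0.5443 0.0876 0.07  ]
key [221 163  12  13 147] [226.41496599 168.79591837] [0.5419 0.1945 0.07  ]
key [235 163  12  12 115] [240.54782609 168.3826087 ] [0.5424 0.1593 0.07  ]
grinder 314 [0.4666 0.1804 0.1769] [0.4449 0.1585 0.1653] [0.4886 0.202  0.1852]
top 457 [0.44142414 0.19507545 0.15435893] [0.32016601 0.15674485 0.09001672] [0.48859317 0.30373453 0.18524444]
scene 791 [0.44717993 0.17267896 0.1353966 ] [0.32013396 0.15157791 0.09003405] [0.48649697 0.30141535 0.18014779]
```

View pics/crop2.png

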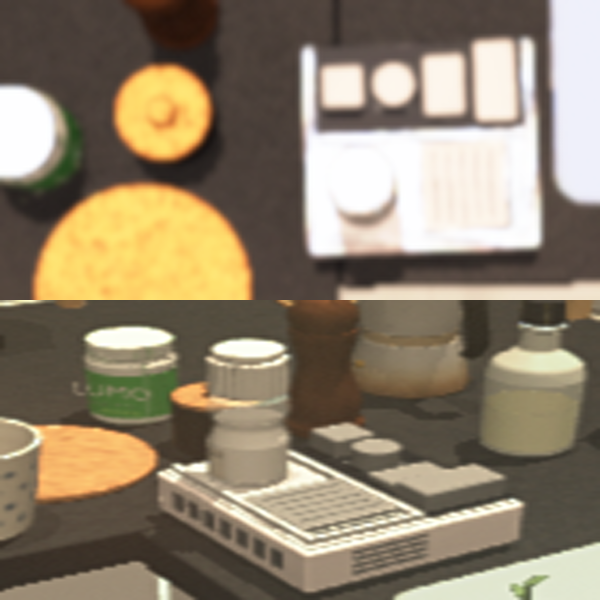

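The crop confirms it. The grinder has a white ribbed head and a clear glass body and stands on the deck, and the green one is off to the side. The keys from left to right are square, round, oblong (latched) and longest, the last at the extractor's right. Next I'll get the grinder's profile and the neighbours around the mat.

```bash
python3 - <<'E'
from h import *
c=cap('top'); s=cap('scene')
T=np.linalg.inv(s['world_to_cam']); x=cloud(s).reshape(-1,3)
right=T[:3,0]; k=np.hypot(x[:,0]-.467,x[:,1]-.18)<.035
for z in np.arange(.055,.185,.01):
    q=x[k&(abs(x[:,2]-z)<.005)]
    if len(q)>2: w=q@right; print('z%.3f n%d w%.4f mid%.4f'%(z,len(q),np.ptp(w),(w.max()+w.min())/2))
print('expected mid',np.array([.467,.18,.12])@right)
W=cloud(c).reshape(-1,3)
k=(W[:,2]>.05)&(W[:,2]<.25)&(abs(W[:,0]-.4)<.25)&(abs(W[:,1]-.3)<.2)
from scipy.cluster.hierarchy import fcluster,linkage
P=W[k]; l=fcluster(linkage(P[:,:2],'single'),.012,'distance')
for i in set(l):
    q=P[l==i]
    if len(q)>40: print(len(q),'min',q.min(0).round(3),'max',q.max(0).round(3))
E
```

```text
z0.055 n116 w0.0663 mid0.3027
z0.065 n71 w0.0478 mid0.3017
z0.075 n66 w0.0475 mid0.3019
z0.085 n72 w0.0472 mid0.3020
z0.095 n79 w0.0472 mid0.3020
z0.105 n67 w0.0420 mid0.3021
z0.115 n58 w0.0439 mid0.3012
z0.125 n80 w0.0462 mid0.3025
z0.135 n71 w0.0435 mid0.3014
z0.145 n70 w0.0435 mid0.3014
z0.155 n71 w0.0431 mid0.3016
z0.165 n79 w0.0429 mid0.3017
z0.175 n141 w0.0405 mid0.3029
expected mid 0.302039754844909
642 min [0.478 0.391 0.05 ] max [0.542 0.453 0.102]
543 min [0.494 0.291 0.05 ] max [0.558 0.355 0.079]
496 min [0.582 0.294 0.05 ] max [0.63  0.342 0.173]
2259 min [0.427 0.1   0.05 ] max [0.576 0.222 0.186]
403 min [0.207 0.316 0.051] max [0.254 0.362 0.134]
509 min [0.254 0.209 0.05 ] max [0.367 0.304 0.099]
```

Call:
play_rows([
  [0, 0, -0.01, 0, 0, 0.05, 100],
  [0, 0, -0.01, 0, 0, 0.1, 100],
  [0.01, -0.02, 0, 0, 0, 0.101, 100],
  [0.013, -0.032, 0, 0, 0, 0, 100],
  [0.013, -0.032, 0, 0, 0, 0, 100],
  [0.013, -0.032, 0, 0, 0, 0, 100],
  [0.013, -0.032, 0, 0, 0, 0, 100],
  [0.013, -0.032, 0, 0, 0, 0, 100],
  [0.013, -0.032, 0, 0, 0, 0, 100],
  [0.013, -0.032, 0, 0, 0, 0, 100],
])

```text
t: 1.13
eef_pos: [0.2618, -0.3535, 0.2428]
tcp_rot: [1.0, 0.01, 0.0, 0.0]
ft_force: [0.9, -0.8, -0.4]
gripper_width: 0.0881
gripper_force: 0.0
```

Call:
play_rows([
  [0.013, -0.032, 0, 0, 0, 0, 100],
  [0.013, -0.032, 0, 0, 0, 0, 100],
  [0.013, -0.032, 0, 0, 0, 0, 100],
  [0.013, -0.032, 0, 0, 0, 0, 100],
  [0.013, -0.032, 0, 0, 0, 0, 100],
  [0.013, -0.032, 0, 0, 0, 0, 100],
  [0.013, -0.032, 0, 0, 0, 0, 100],
  [0.013, -0.032, 0, 0, 0, 0, 100],
  [0.013, -0.032, 0, 0, 0, 0, 100],
  [0.013, -0.032, 0, 0, 0, 0, 100],
])

```text
t: 1.97
eef_pos: [0.3852, -0.0309, 0.243]
tcp_rot: [1.0, 0.01, 0.0, 0.0]
ft_force: [1.6, -0.5, -0.0]
gripper_width: 0.0879
gripper_force: 0.0
```

Call:
play_rows([
  [0.013, -0.032, 0, 0, 0, 0, 100],
  [0.013, -0.032, 0, 0, 0, 0, 100],
  [0.013, -0.032, 0, 0, 0, 0, 100],
  [0.013, -0.032, 0, 0, 0, 0, 100],
  [0.013, -0.032, 0, 0, 0, 0, 100],
  [0.01, -0.02, 0, 0, 0, 0, 100],
  [0, 0, 0, 0, 0, 0, 100],
  [0, 0, 0, 0, 0, 0, 100],
])

```text
t: 2.63
eef_pos: [0.456, 0.15, 0.2423]
tcp_rot: [1.0, 0.012, -0.0, -0.0]
ft_force: [0.6, -0.6, -0.0]
gripper_width: 0.0876
gripper_force: 0.0
```

```bash
cat > st.py <<'E'
from h import *
from scipy.spatial.transform import Rotation as R
import sys
o=manip.observe(); r=R.from_quat(o['tcp_rot'])
print('t',o['t'],'pos',o['eef_pos'].round(4),'x',r.as_matrix()[:,0].round(3),'z',r.as_matrix()[:,2].round(4),'F',o['ft_force'].round(1),'w',o['gripper_width'],'g',o['gripper_force'])
if len(sys.argv)>3:
    g=np.array(list(map(float,sys.argv[1:4]))); print('tool shift',(r.inv().apply(g-o['eef_pos'])).round(4))
E
python3 st.py .467 .18 .24
```

```text
t 2.6333 pos [0.456  0.15   0.2423] x [ 1.     0.023 -0.001] z [-9.e-04  5.e-04 -1.e+00] F [ 0.6 -0.6 -0. ] w 0.0875969207073758 g 0.0
tool shift [ 0.0117 -0.0297  0.0023]
```

Call:
play_rows([
  [0.006, -0.015, 0, 0, 0, 0, 100],
  [0.0057, -0.015, 0, 0, 0, 0, 100],
  [0, 0, 0.02, 0, 0, 0, 100],
  [0, 0, 0.02, 0, 0, 0, 100],
  [0, 0, 0.02, 0, 0, 0, 100],
  [0, 0, 0.02, 0, 0, 0, 100],
  [0, 0, 0.02, 0, 0, 0, 100],
  [0, 0, 0.016, 0, 0, 0, 100],
  [0, 0, 0, 0, 0, 0, 100],
  [0, 0, 0, 0, 0, 0, 100],
])

```text
t: 3.47
eef_pos: [0.4668, 0.1778, 0.1265]
tcp_rot: [1.0, 0.01, -0.001, 0.001]
ft_force: [-0.0, 1.2, -0.8]
gripper_width: 0.0874
gripper_force: 0.0
```

Call:
play_rows([
  [0, 0, 0, 0, 0, 0, 60],
  [0, 0, 0, 0, 0, 0, 30],
  [0, 0, 0, 0, 0, 0, 20],
  [0, 0, 0, 0, 0, 0, 20],
  [0, 0, 0, 0, 0, 0, 20],
  [0, 0, 0, 0, 0, 0, 20],
  [0, 0, 0, 0, 0, 0, 20],
  [0, 0, 0, 0, 0, 0, 20],
], force=20)

```text
t: 4.13
eef_pos: [0.4674, 0.1791, 0.1268]
tcp_rot: [1.0, 0.01, 0.0, 0.0]
ft_force: [0.8, -1.1, 2.4]
gripper_width: 0.0485
gripper_force: 20.0
```

Call:
play_rows([
  [0, 0, -0.01, 0, 0, 0, 20],
  [0, 0, -0.02, 0, 0, 0, 20],
  [0, 0, -0.025, 0, 0, 0, 20],
  [0, 0, -0.025, 0, 0, 0, 20],
  [0, 0, -0.025, 0, 0, 0, 20],
  [0, 0, -0.015, 0, 0, 0, 20],
  [0, 0, 0, 0, 0, 0, 20],
])

```text
t: 4.72
eef_pos: [0.4683, 0.1803, 0.25]
tcp_rot: [1.0, 0.011, 0.002, -0.001]
ft_force: [0.6, 0.6, -3.1]
gripper_width: 0.0482
gripper_force: 20.0
```

Call:
play_rows([
  [-0.004, -0.01, 0, 0, 0, 0, 20],
  [-0.0075, -0.02, 0, 0, 0, 0, 20],
  [-0.0075, -0.02, 0, 0, 0, 0, 20],
  [-0.0075, -0.02, 0, 0, 0, 0, 20],
  [-0.0075, -0.02, 0, 0, 0, 0, 20],
  [-0.0075, -0.02, 0, 0, 0, 0, 20],
  [-0.0075, -0.02, 0, 0, 0, 0, 20],
  [-0.0075, -0.02, 0, 0, 0, 0, 20],
  [-0.0075, -0.0175, 0, 0, 0, 0, 20],
  [0, 0, 0, 0, 0, 0, 20],
])

```text
t: 5.55
eef_pos: [0.3956, 0.3494, 0.2451]
tcp_rot: [1.0, 0.013, -0.002, -0.001]
ft_force: [-0.4, 0.5, -3.6]
gripper_width: 0.0486
gripper_force: 20.0
```

Call:
play_rows([
  [0, 0, 0, 0, 0, 0, 20],
  [0, 0, 0, 0, 0, 0, 20],
])

```text
t: 5.72
eef_pos: [0.3991, 0.3448, 0.2452]
tcp_rot: [1.0, 0.011, -0.001, 0.001]
ft_force: [0.1, -0.3, -4.2]
gripper_width: 0.0482
gripper_force: 20.0
```

```bash
python3 st.py .399 .345 .09; python3 - <<'E'
from h import *
c=cap('top');s=cap('scene')
cv2.imwrite('pics/held.png',np.hstack([cv2.resize(c['pixels'][120:330,80:300],(400,382)),cv2.resize(s['pixels'],(400,300))[:, :].copy() if 0 else cv2.resize(s['pixels'][60:270,100:330],(400,382))]))
E
```

```text
t 5.7167 pos [0.3991 0.3448 0.2452] x [ 1.     0.021 -0.002] z [-0.0019 -0.0017 -1.    ] F [ 0.1 -0.3 -4.2] w 0.048179137564510754 g 19.990985691547394
tool shift [ 0.0002 -0.0005  0.1552]
```

View pics/held.png

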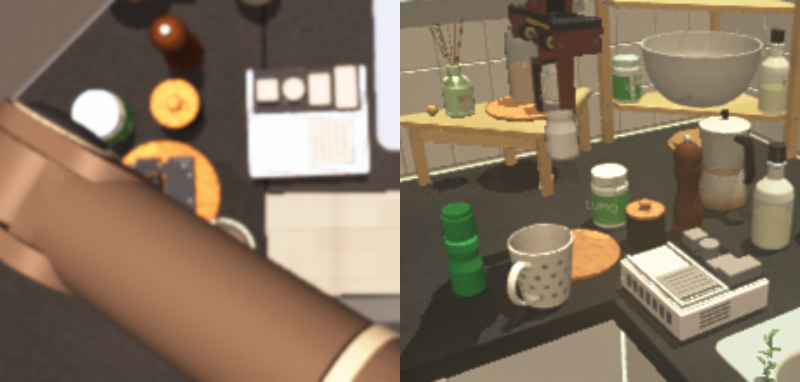

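The grinder is held upright above the mat (scene crop (560,130)) and its surroundings are clear. Lowering it now.

Call:
play_rows([
  [0, 0, 0.015, 0, 0, 0, 20],
  [0, 0, 0.025, 0, 0, 0, 20],
  [0, 0, 0.03, 0, 0, 0, 20],
  [0, 0, 0.03, 0, 0, 0, 20],
  [0, 0, 0.025, 0, 0, 0, 20],
  [0, 0, 0.015, 0, 0, 0, 20],
  [0, 0, 0.009, 0, 0, 0, 20],
  [0, 0, 0.004, 0, 0, 0, 20],
  [0, 0, 0, 0, 0, 0, 20],
  [0, 0, 0, 0, 0, 0, 20],
])

```text
t: 6.65
eef_pos: [0.4003, 0.3457, 0.0944]
tcp_rot: [1.0, 0.01, 0.0, -0.0]
ft_force: [-0.9, -0.5, -3.3]
gripper_width: 0.0481
gripper_force: 20.0
```

Call:
play_rows([
  [0, 0, 0.002, 0, 0, 0, 20],
  [0, 0, 0.002, 0, 0, 0, 20],
  [0, 0, 0.002, 0, 0, 0, 20],
  [0, 0, 0, 0, 0, 0, 20],
  [0, 0, 0, 0, 0, 0, 20],
])

```text
t: 7.07
eef_pos: [0.3998, 0.3454, 0.0877]
tcp_rot: [1.0, 0.01, 0.0, 0.0]
ft_force: [0.4, -0.4, -3.4]
gripper_width: 0.0485
gripper_force: 20.0
```

Call:
play_rows([
  [0, 0, 0.0015, 0, 0, 0, 20],
  [0, 0, 0.0015, 0, 0, 0, 20],
  [0, 0, 0, 0, 0, 0, 20],
  [0, 0, 0, 0, 0, 0, 20],
])

```text
t: 7.4
eef_pos: [0.3999, 0.3455, 0.0849]
tcp_rot: [1.0, 0.01, 0.0, -0.0]
ft_force: [0.3, -0.2, 0.8]
gripper_width: 0.0482
gripper_force: 20.0
```

Call:
play_rows([
  [0, 0, 0, 0, 0, 0, 60],
  [0, 0, 0, 0, 0, 0, 75],
  [0, 0, 0, 0, 0, 0, 90],
  [0, 0, 0, 0, 0, 0, 95],
  [0, 0, 0, 0, 0, 0, 95],
  [0, 0, -0.01, 0, 0, 0, 95],
  [0, 0, -0.02, 0, 0, 0, 95],
  [0, 0, -0.025, 0, 0, 0, 95],
  [0, 0, -0.03, 0, 0, 0, 95],
  [0, 0, -0.03, 0, 0, 0, 95],
])

```text
t: 8.23
eef_pos: [0.3992, 0.3453, 0.2013]
tcp_rot: [1.0, 0.011, -0.0, 0.0]
ft_force: [0.5, 0.7, 0.2]
gripper_width: 0.0836
gripper_force: 0.0
```

Call:
play_rows([
  [0, 0, -0.03, 0, 0, 0, 95],
  [0.01, 0.02, 0, 0, 0, 0, 60],
  [0.01, 0.03, 0, 0, 0, 0, 20],
  [0.01, 0.03, 0, 0, 0, 0, 0],
  [0.01, 0.03, 0, 0, 0, 0, 0],
  [0.01, 0.03, 0, 0, 0, 0, 0],
  [0.01, 0.03, 0, 0, 0, 0, 0],
  [0.005, 0.02, 0, 0, 0, 0, 0],
  [0, 0, 0, 0, 0, 0, 0],
  [0, 0, 0, 0, 0, 0, 0],
])

```text
t: 9.07
eef_pos: [0.469, 0.1559, 0.2302]
tcp_rot: [1.0, 0.009, 0.0, 0.0]
ft_force: [0.6, 0.4, -0.8]
gripper_width: 0.0272
gripper_force: 0.0
```

```bash
python3 - <<'E'
from h import *
s=cap('scene')
cv2.imwrite('pics/placed.png',cv2.resize(s['pixels'][60:270,80:330],(750,600)))
E
python3 st.py .474 .105 .08
```

```text
t 9.1167 pos [0.4686 0.1572 0.2303] x [1.    0.02  0.001] z [ 5.e-04  6.e-04 -1.e+00] F [ 0.8 -0.2 -0.5] w 0.022811541051544783 g 0.0
tool shift [0.0043 0.0524 0.1502]
```

View pics/placed.png

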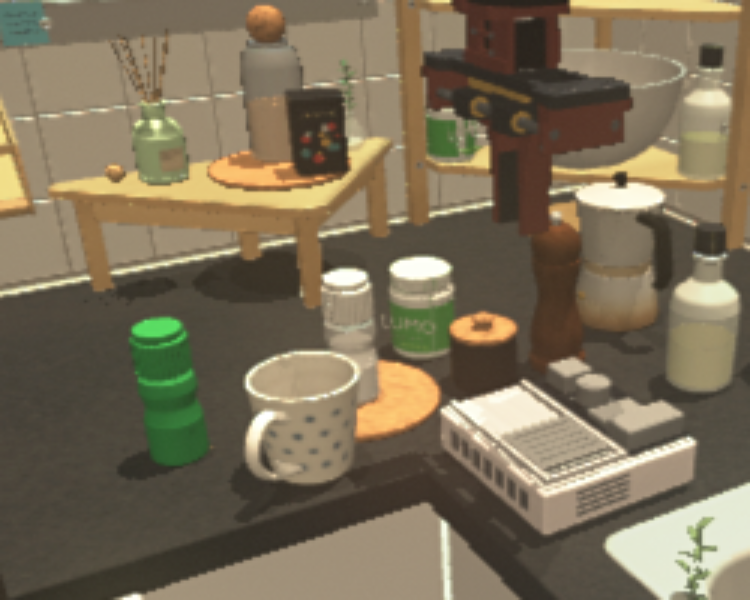

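The grinder stands upright on the mat at (350,340), nothing else was disturbed, and the fingers are closing. Next I'll go down onto the shutter plate.

Call:
play_rows([
  [0.002, 0.025, 0.01, 0, 0, 0, 0],
  [0.001, 0.027, 0.02, 0, 0, 0, 0],
  [0, 0, 0.03, 0, 0, 0, 0],
  [0, 0, 0.03, 0, 0, 0, 0],
  [0, 0, 0.03, 0, 0, 0, 0],
  [0, 0, 0.025, 0, 0, 0, 0],
  [0, 0, 0.015, 0, 0, 0, 0],
  [0, 0, 0, 0, 0, 0, 0],
  [0, 0, 0, 0, 0, 0, 0],
  [0, 0, 0, 0, 0, 0, 0],
], force=20)

```text
t: 9.95
eef_pos: [0.4733, 0.1063, 0.0708]
tcp_rot: [1.0, 0.011, 0.001, -0.0]
ft_force: [-0.2, 0.6, 0.9]
gripper_width: 0.0001
gripper_force: 0.0
```

```bash
python3 st.py .472 .104 .0545; python3 - <<'E'
from h import *
c=cap('wrist'); print([w2p(c,np.array(p)) for p in ([.4718,.104,.056],[.5443,.0876,.07])])
cv2.imwrite('pics/wrist1.png',c['pixels'])
E
```

```text
t 9.95 pos [0.4733 0.1063 0.0708] x [1.    0.022 0.001] z [ 1.3e-03  8.0e-04 -1.0e+00] F [-0.2  0.6  0.9] w 6.831946113204461e-05 g 0.0
tool shift [-0.0014  0.0022  0.0163]
[(np.float64(254.14529189424104), np.float64(234.41549668545775)), (np.float64(290.96436076744834), np.float64(114.92828783679293))]
```

View pics/wrist1.png

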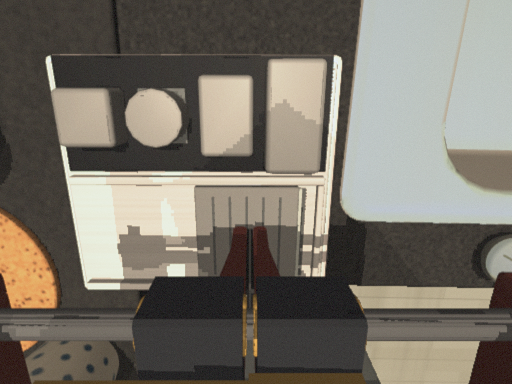

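The closed fingers at (250,250) are centred on the striped plate, which spans 195–298. The longest key is at (296,115) and the oblong one at (226,115). Pressing gently.

Call:
play_rows([
  [-0.001, 0.002, 0.005, 0, 0, 0, 0],
  [0, 0, 0.005, 0, 0, 0, 0],
  [0, 0, 0.003, 0, 0, 0, 0],
  [0, 0, 0.002, 0, 0, 0, 0],
  [0, 0, 0.001, 0, 0, 0, 0],
  [0, 0, 0, 0, 0, 0, 0],
  [0, 0, 0, 0, 0, 0, 0],
  [0, 0, 0, 0, 0, 0, 0],
])

```text
t: 10.67
eef_pos: [0.4719, 0.1028, 0.0539]
tcp_rot: [1.0, 0.01, 0.0, 0.0]
ft_force: [-2.1, -1.6, 6.1]
gripper_width: 0.0002
gripper_force: 2.8
```

Call:
play_rows([
  [0, -0.004, 0, 0, 0, 0, 0],
  [0, -0.006, 0, 0, 0, 0, 0],
  [0, -0.008, 0, 0, 0, 0, 0],
  [0, -0.008, 0, 0, 0, 0, 0],
  [0, -0.008, 0, 0, 0, 0, 0],
  [0, -0.008, 0, 0, 0, 0, 0],
  [0, -0.008, 0, 0, 0, 0, 0],
  [0, -0.008, 0, 0, 0, 0, 0],
  [0, -0.008, 0, 0, 0, 0, 0],
  [0, -0.006, 0, 0, 0, 0, 0],
])

```text
t: 11.5
eef_pos: [0.4705, 0.1745, 0.0539]
tcp_rot: [1.0, 0.01, 0.0, 0.001]
ft_force: [0.2, -5.0, 4.4]
gripper_width: 0.0008
gripper_force: 2.9
```

Call:
play_rows([
  [0, -0.002, 0, 0, 0, 0, 0],
  [0, -0.002, 0, 0, 0, 0, 0],
  [0, -0.002, 0, 0, 0, 0, 0],
  [0, -0.002, 0, 0, 0, 0, 0],
  [0, 0, 0, 0, 0, 0, 0],
  [0, 0, 0, 0, 0, 0, 0],
])

```text
t: 12.0
eef_pos: [0.4704, 0.1819, 0.0539]
tcp_rot: [1.0, 0.01, 0.0, 0.001]
ft_force: [0.1, -3.4, 6.6]
gripper_width: 0.0005
gripper_force: 2.9
```

Call:
play_rows([
  [0, 0, -0.01, 0, 0, 0, 0],
  [0, 0, -0.02, 0, 0, 0, 0],
  [0, 0, -0.02, 0, 0, 0, 0],
  [0, 0.02, -0.01, 0, 0, 0, 0],
  [0, 0.03, 0, 0, 0, 0, 0],
  [0, 0.03, 0, 0, 0, 0, 0],
  [0, 0.01, 0, 0, 0, 0, 0],
  [0, 0, 0, 0, 0, 0, 0],
  [0, 0, 0, 0, 0, 0, 0],
])

```text
t: 12.75
eef_pos: [0.4722, 0.0932, 0.1141]
tcp_rot: [1.0, 0.01, 0.0, -0.0]
ft_force: [0.1, 0.3, 0.2]
gripper_width: 0.0004
gripper_force: 0.0
```

```bash
python3 st.py .5443 .0876 .08; python3 - <<'E'
from h import *
c=cap('wrist'); print([w2p(c,np.array(p)) for p in ([.4702,.176,.056],[.5443,.0876,.07])])
cv2.imwrite('pics/wrist2.png',c['pixels'])
E
```

```text
t 12.75 pos [0.4722 0.0932 0.1141] x [1.    0.02  0.001] z [ 5.e-04  7.e-04 -1.e+00] F [0.1 0.3 0.2] w 0.0003500328213111574 g 0.0
tool shift [0.072  0.0071 0.0341]
[(np.float64(138.97675814373628), np.float64(208.10785710520506)), (np.float64(261.5853667953427), np.float64(108.27246512511499))]
```

View pics/wrist2.png

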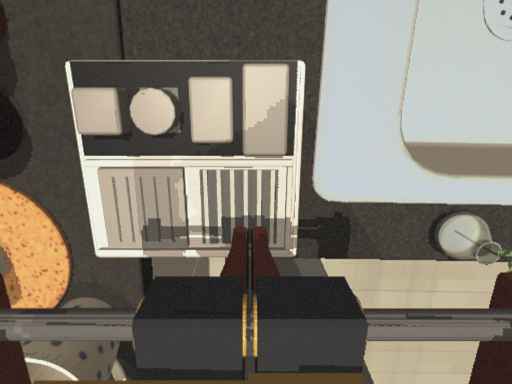

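The plate now sits at the left, spanning 98–187, and the inlet slots are exposed. I'll check numerically that it is at the stop.

```bash
python3 - <<'E'
from h import *
c=cap('wrist')
for n,im,v in(('now',c['pixels'],200),('w1',cv2.imread('pics/wrist1.png'),205)):
    g=im[v-6:v+7].mean((0,2)); d=np.diff(cv2.GaussianBlur(g[None],(3,1),0)[0])
    e=[u for u in range(60,345) if abs(d[u])>8 and abs(d[u])==abs(d[u-2:u+3]).max()]
    print(n,[(u,round(float(d[u]))) for u in e])
    if n=='now':
        for u in e: print(u,p2w(c,u+.5,v,.056)[:2].round(4))
E
```

```text
now [(87, 61), (102, -22), (115, -21), (118, 22), (128, -20), (131, 23), (137, -11), (142, -17), (145, 16), (155, -16), (158, 19), (169, -18), (176, 13), (187, 63), (201, -54), (204, 43), (208, -45), (218, 36), (222, -40), (231, 42), (235, -45), (244, 43), (248, -44), (257, 38), (261, -47), (271, 42), (275, -48), (278, 49), (285, -30), (288, 30), (299, -70), (322, 9)]
87 [0.4756 0.2144]
102 [0.4758 0.2033]
115 [0.476  0.1938]
118 [0.4761 0.1915]
128 [0.4762 0.1842]
131 [0.4763 0.1819]
137 [0.4764 0.1775]
142 [0.4764 0.1738]
145 [0.4765 0.1716]
155 [0.4766 0.1642]
158 [0.4767 0.162 ]
169 [0.4769 0.1539]
176 [0.477  0.1488]
187 [0.4772 0.1406]
201 [0.4774 0.1303]
204 [0.4774 0.1281]
208 [0.4775 0.1252]
218 [0.4776 0.1178]
222 [0.4777 0.1148]
231 [0.4779 0.1082]
235 [0.4779 0.1053]
244 [0.4781 0.0986]
248 [0.4781 0.0957]
257 [0.4783 0.0891]
261 [0.4783 0.0861]
271 [0.4785 0.0787]
275 [0.4786 0.0758]
278 [0.4786 0.0736]
285 [0.4787 0.0684]
288 [0.4788 0.0662]
299 [0.4789 0.0581]
322 [0.4793 0.0412]
w1 [(70, 56), (194, -35), (211, -18), (230, 19), (244, -17), (247, 21), (261, -19), (264, 19), (278, -20), (281, 17), (300, -42), (304, 43), (314, -53), (321, -8), (330, -59), (340, 25)]
```

Wrist parallax leaves the travel ambiguous (about 65 or 72 mm). I'll raise the tool over the long key and compare against the first image from the fixed scene camera.

Call:
play_rows([
  [0.02, 0.002, -0.025, 0, 0, 0, 0],
  [0.03, 0.003, -0.025, 0, 0, 0, 0],
  [0.022, 0.002, -0.02, 0, 0, 0, 0],
  [0, 0, 0, 0, 0, 0, 0],
  [0, 0, 0, 0, 0, 0, 0],
])

```text
t: 13.27
eef_pos: [0.5449, 0.0893, 0.1841]
tcp_rot: [1.0, 0.011, 0.001, -0.001]
ft_force: [-0.3, -0.0, -0.4]
gripper_width: 0.0003
gripper_force: 0.0
```

```bash
python3 st.py .5443 .0876 .08; python3 - <<'E'
from h import *
s=cap('scene')
cx=np.array([.501,.1406]); R=np.array([[np.cos(.022),-np.sin(.022)],[np.sin(.022),np.cos(.022)]])
# rectify the z=.056 plane: local x -60..10mm, y -85..85, 0.25mm/px
src=[];dst=[]
for lx,ly in((-.06,.085),(-.06,-.085),(0,.085),(0,-.085)):
    p=cx+R@np.array([lx,ly]); src.append(w2p(s,[*p,.056])); dst.append(((.085-ly)*4000,(0-lx)*4000))
H=cv2.getPerspectiveTransform(np.float32(src),np.float32(dst))
a=cv2.resize(cv2.imread('pics/scene1.png'),(512,384)); 
A=[cv2.warpPerspective(i,H,(680,240),flags=cv2.INTER_CUBIC) for i in (a,s['pixels'])]
for i in A:
    for k in range(-80,81,20): cv2.line(i,(340-k*4,0),(340-k*4,8),(0,0,255),1)
cv2.imwrite('pics/rect.png',np.vstack(A))
E
```

```text
t 13.2667 pos [0.5449 0.0893 0.1841] x [1.    0.022 0.001] z [ 0.0013  0.0015 -1.    ] F [-0.3 -0.  -0.4] w 0.0002809984763041256 g 0.0
tool shift [-0.0008  0.0018  0.1041]
```

View pics/rect.png

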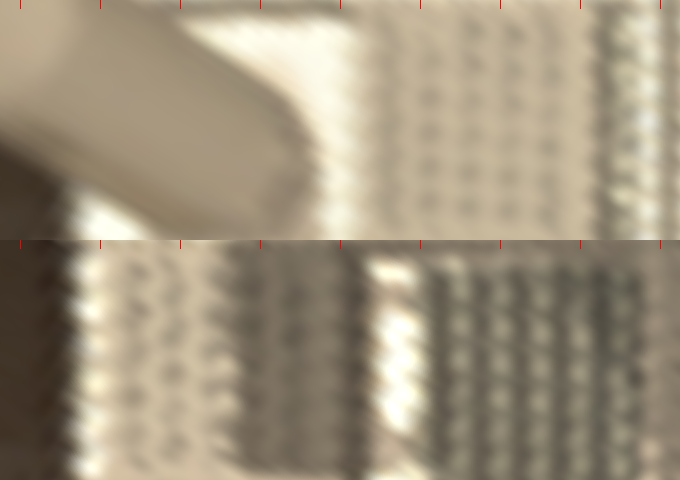

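The scene views suggest the plate moved 60–65 mm of the 72 mm, though they are blurred. I'll test this with a fingertip behind the plate's right edge, pushing gently left at plate height. That either finishes the slide or meets the stop.

Call:
play_rows([
  [-0.025, -0.008, 0, 0, 0, 0, 0],
  [-0.03, -0.008, 0, 0, 0, 0, 0],
  [-0.019, -0.008, 0.02, 0, 0, 0, 0],
  [0, 0, 0.03, 0, 0, 0, 0],
  [0, 0, 0.03, 0, 0, 0, 0],
  [0, 0, 0.03, 0, 0, 0, 0],
  [0, 0, 0.013, 0, 0, 0, 0],
  [0, 0, 0, 0, 0, 0, 0],
  [0, 0, 0, 0, 0, 0, 0],
  [0, 0, 0, 0, 0, 0, 0],
])

```text
t: 14.15
eef_pos: [0.4693, 0.1104, 0.0612]
tcp_rot: [1.0, 0.011, 0.0, -0.0]
ft_force: [-0.9, 0.1, -0.4]
gripper_width: 0.0004
gripper_force: 0.0
```

Call:
play_rows([
  [0.002, 0, 0.004, 0, 0, 0, 0],
  [0, 0, 0.003, 0, 0, 0, 0],
  [0, 0, 0.001, 0, 0, 0, 0],
  [0, 0, 0, 0, 0, 0, 0],
  [0, 0, 0, 0, 0, 0, 0],
  [0, 0, 0, 0, 0, 0, 0],
])

```text
t: 14.65
eef_pos: [0.4718, 0.1098, 0.0528]
tcp_rot: [1.0, 0.01, 0.0, 0.0]
ft_force: [0.3, 0.3, -0.6]
gripper_width: 0.0007
gripper_force: 0.0
```

Call:
play_rows([
  [0, -0.004, 0, 0, 0, 0, 0],
  [0, -0.004, 0, 0, 0, 0, 0],
  [0, -0.002, 0, 0, 0, 0, 0],
  [0, 0, 0, 0, 0, 0, 0],
  [0, 0, 0, 0, 0, 0, 0],
])

```text
t: 15.07
eef_pos: [0.4714, 0.1201, 0.0527]
tcp_rot: [1.0, 0.011, 0.0, -0.0]
ft_force: [0.0, -0.5, -0.2]
gripper_width: 0.0003
gripper_force: 0.0
```

Call:
play_rows([
  [0, -0.003, 0, 0, 0, 0, 0],
  [0, -0.003, 0, 0, 0, 0, 0],
  [0, 0, 0, 0, 0, 0, 0],
  [0, 0, 0, 0, 0, 0, 0],
])

```text
t: 15.4
eef_pos: [0.4713, 0.1261, 0.0526]
tcp_rot: [1.0, 0.011, 0.0, -0.0]
ft_force: [0.2, -0.6, -0.6]
gripper_width: 0.0004
gripper_force: 0.0
```

Call:
play_rows([
  [0, -0.002, 0, 0, 0, 0, 0],
  [0, -0.002, 0, 0, 0, 0, 0],
  [0, 0, 0, 0, 0, 0, 0],
  [0, 0, 0, 0, 0, 0, 0],
])

```text
t: 15.73
eef_pos: [0.4713, 0.13, 0.0526]
tcp_rot: [1.0, 0.011, 0.0, -0.0]
ft_force: [0.5, -0.3, 0.2]
gripper_width: 0.0005
gripper_force: 0.0
```

Call:
play_rows([
  [0, -0.002, 0, 0, 0, 0, 0],
  [0, -0.001, 0, 0, 0, 0, 0],
  [0, 0, 0, 0, 0, 0, 0],
  [0, 0, 0, 0, 0, 0, 0],
])

```text
t: 16.07
eef_pos: [0.4711, 0.1324, 0.0526]
tcp_rot: [1.0, 0.01, -0.0, 0.0]
ft_force: [0.2, -3.1, 0.2]
gripper_width: 0.0005
gripper_force: 1.0
```

Call:
play_rows([
  [0, -0.001, 0, 0, 0, 0, 0],
  [0, -0.001, 0, 0, 0, 0, 0],
  [0, 0, 0, 0, 0, 0, 0],
  [0, 0, 0, 0, 0, 0, 0],
])

```text
t: 16.4
eef_pos: [0.4711, 0.1327, 0.0524]
tcp_rot: [1.0, 0.01, -0.0, 0.001]
ft_force: [1.1, -7.1, 1.6]
gripper_width: 0.0006
gripper_force: 3.6
```

The force climbed to 7 N with no movement, so the plate is at its stop, fully open. Backing off, lifting, and moving to the long key.

Call:
play_rows([
  [0, 0.006, 0, 0, 0, 0, 0],
  [0, 0.006, 0, 0, 0, 0, 0],
  [0, 0.003, -0.01, 0, 0, 0, 0],
  [0, 0.005, -0.025, 0, 0, 0, 0],
  [0.01, 0.01, -0.02, 0, 0, 0, 0],
  [0.02, 0.01, 0, 0, 0, 0, 0],
  [0.025, 0.007, 0, 0, 0, 0, 0],
  [0.017, 0, 0, 0, 0, 0, 0],
  [0, 0, 0, 0, 0, 0, 0],
  [0, 0, 0, 0, 0, 0, 0],
])

```text
t: 17.23
eef_pos: [0.5441, 0.0896, 0.1079]
tcp_rot: [1.0, 0.01, -0.0, -0.001]
ft_force: [0.0, -0.4, 0.2]
gripper_width: 0.0005
gripper_force: 0.0
```

```bash
python3 st.py .5443 .0876 .073
```

```text
t 17.2333 pos [0.5441 0.0896 0.1079] x [ 1.    0.02 -0.  ] z [-2.e-04  1.e-03 -1.e+00] F [ 0.  -0.4  0.2] w 0.0004512223830711862 g 0.0
tool shift [0.0002 0.002  0.0349]
```

Call:
play_rows([
  [0, 0.003, 0.015, 0, 0, 0, 0],
  [0, 0, 0.015, 0, 0, 0, 0],
  [0, 0, 0.006, 0, 0, 0, 0],
  [0, 0, 0.004, 0, 0, 0, 0],
  [0, 0, 0.004, 0, 0, 0, 0],
  [0, 0, 0.004, 0, 0, 0, 0],
  [0, 0, 0.003, 0, 0, 0, 0],
  [0, 0, 0.001, 0, 0, 0, 0],
  [0, 0, 0, 0, 0, 0, 0],
  [0, 0, 0, 0, 0, 0, 0],
])

```text
t: 18.07
eef_pos: [0.5443, 0.0867, 0.0559]
tcp_rot: [1.0, 0.011, 0.0, -0.0]
ft_force: [-2.2, 0.3, 2.8]
gripper_width: 0.0004
gripper_force: 1.0
```

Travel is about 14 mm. Pressing slightly further, then releasing.

Call:
play_rows([
  [0, 0, 0.001, 0, 0, 0, 0],
  [0, 0, 0.0008, 0, 0, 0, 0],
  [0, 0, 0, 0, 0, 0, 0],
  [0, 0, 0, 0, 0, 0, 0],
  [0, 0, 0, 0, 0, 0, 0],
])

```text
t: 18.48
eef_pos: [0.5444, 0.0866, 0.0544]
tcp_rot: [1.0, 0.01, 0.0, -0.0]
ft_force: [-3.2, 1.6, 6.0]
gripper_width: 0.0009
gripper_force: 3.0
```

Call:
play_rows([
  [0, 0, -0.005, 0, 0, 0, 0],
  [0, 0, -0.02, 0, 0, 0, 0],
  [0, 0, -0.03, 0, 0, 0, 0],
  [-0.03, 0, -0.03, 0, 0, 0, 0],
  [-0.03, 0, -0.03, 0, 0, 0, 0],
  [-0.02, 0, 0, 0, 0, 0, 0],
  [0, 0, 0, 0, 0, 0, 0],
  [0, 0, 0, 0, 0, 0, 0],
  [0, 0, 0, 0, 0, 0, 0],
])

```text
t: 19.23
eef_pos: [0.466, 0.0842, 0.1678]
tcp_rot: [1.0, 0.01, 0.0, 0.0]
ft_force: [0.5, -0.1, -0.3]
gripper_width: 0.0004
gripper_force: 0.0
```

```bash
python3 - <<'E'
from h import *
c=cap('wrist');s=cap('scene'); W=cloud(c); f=w2p
ex=np.array([.501,.1406])
for n,y in(('square',.054),('round',.018),('mid',-.018),('full',-.054)):
    u,v=w2p(c,[.501+.042-.022*y,.1406+.0009+y,.064]); u=int(u)+3;v=int(v)
    print(n,u,v,np.median(W[v-4:v+5,u-4:u+5,2]).round(4))
cv2.imwrite('pics/end.png',np.hstack([cv2.resize(c['pixels'],(400,300)),cv2.resize(s['pixels'],(400,300))]))
E
```

```text
square 117 97 0.0693
round 162 97 0.0695
mid 206 97 0.0695
full 251 97 0.0575
```

View pics/end.png

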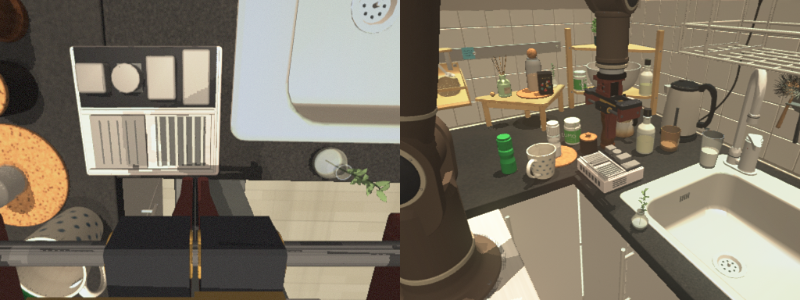

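The final view shows the long key latched at 57.5 mm and the middle key up at 69.5 mm. The shutter is open to the left, the grinder stands on the mat and the bystanders are where they were. Handing in.

```bash
python3 -c "
from bench import workorder; print(workorder.finish_job())"
```

```text
the job is handed in; nothing more can be done
None
```

The job is done and handed in at about 19 s: the grinder stands upright on the cork mat, the shutter is against its open stop, and the full-speed key is latched with the middle key popped up.

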